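# Lift the limes out of the pan and hold them over the drip bowl

### The job

The limes are done: take them off the heat and let them drip off. Slide the saucepan, with the basket in it and without lifting or tipping the pan, off the hob's left cooking zone (red ring) until it stands centred on the right resting zone (pale ring); only then lift the wire basket out by its black grip, carry it over the spice jars without disturbing them, and hold it level over the middle of the blue bowl, its feet 1 to 4 cm above the bowl's rim and never touching the bowl. Finish while holding the basket still in the air there, both limes in it, the pan still on its resting zone and the bowl not shifted.

Things in the scene. Friction and masses are not known exactly. Their poses are not given: they have to be found in the camera images.
- hob: Fixed portable two-zone hob with a black glass top, 290 (x) x 430 (y) x 38 mm high. Origin: centre of its underside on the worktop; its x axis points to its back, y to its left. Its flat glass top is 38 mm above the origin. The left zone has a red ring, the right one a pale ring, each 168 mm across
- cook_zone (a point): centre of the left, red ring on the glass top, where the saucepan starts; axes as the hob's
- rest_zone (a point): centre of the right, pale ring on the glass top, where the saucepan must go, 210 mm to the right of the red one
- saucepan: Loose, open steel saucepan, 150 mm across outside, 75 mm high, wall 3 mm, floor 5 mm thick, about 0.4 kg; with basket and limes about 0.7 kg; it slides on the glass under about 4 N. Origin: centre of its underside, z up. Its long handle runs out along its +x axis
- pan_handle (a point): grip point in the middle of the saucepan's straight black handle, 160 mm from the pan's centre along its +x and 60 mm above its underside. The handle is 18 mm wide, 16 mm high, and runs 125 mm along the pan's x axis, level
- basket: Loose steel wire basket, 124 mm across over the walls (128 mm over the stirrup wires), wall rim 58 mm high, standing on three 7 mm feet on the saucepan's floor with about 8 mm play all round; about 0.16 kg. Origin: centre of the underside of its feet, z up. Its grip runs along its x axis
- basket_grip (a point): centre of the basket's black grip bar, 128 mm straight above the basket's origin (the feet). The bar is 82 mm long along the basket's x axis, 14 mm wide, 18 mm high with flat sides; wires slope down from its two ends to the rim
- basket_mid (a point): middle of the basket's inside, on its axis, 32 mm above its feet
- lime_a_mid (a point): centre of a green lime, 60 x 48 x 48 mm, loose in the basket
- lime_b_mid (a point): centre of the other green lime, 57 x 48 x 48 mm, loose in the basket
- bowl: Loose blue ceramic bowl, 160 mm across the rim, 62 mm high, 0.55 kg, on the worktop. Origin: centre of its underside
- bowl_rim (a point): centre of the bowl's mouth, at rim height, 62 mm above its origin
- jar_1: Loose corked glass spice jar, 44 mm across, 92 mm high, standing between hob and bowl. Origin: centre of its underside
- jar_2: another corked spice jar of the same size, in the same row
- jar_3: a third corked spice jar of the same size, in the same row
Things that resemble listed ones, but are neither listed nor needed, are in the scene too. Leave any pink look-alike of the part that bears lime_a_mid alone.

How it is judged (in metres and radians):
On the way, in this order (a step that is already met when the one before it is completed fails the run):
1. the saucepan stands at rest, centred on the resting zone within 20 mm, with the basket in it (horizontal distance between saucepan and rest_zone below 0.02 m and z of saucepan in the frame of rest_zone below 0.004 m and linear speed of saucepan below 0.02 m/s and z of basket in the frame of saucepan below 0.015 m), for 0.2 s.
2. the basket is lifted clear of the saucepan's rim with both limes in it (z of basket in the frame of saucepan above 0.078 m and distance between each of lime_a_mid, lime_b_mid and basket_mid below 0.055 m), for 0.1 s.
At the end, for the whole second after the job is handed in: Fingers hold the basket still, level (0.15 rad), limes inside, within 20 mm of the bowl's centre, feet 5 to 45 mm above its rim, not touching it; pan flat within 30 mm of the resting zone's centre; bowl moved under 20 mm; jars upright (0.1 rad) (horizontal distance between basket and bowl_rim below 0.02 m and z of basket in the frame of bowl_rim between 0.005 and 0.045 m and angle between basket's own z axis and vertical below 0.15 rad and linear speed of basket below 0.02 m/s and contact force between the fingers and basket above 1 N and contact force between basket and bowl below 0.05 N and distance between each of lime_a_mid, lime_b_mid and basket_mid below 0.055 m and horizontal distance between saucepan and rest_zone below 0.03 m and z of saucepan in the frame of rest_zone below 0.004 m and angle between saucepan's own z axis and vertical below 0.05 rad and distance of bowl from where it was at the start of the episode below 0.02 m and angle between each of jar_1, jar_2, jar_3's own z axis and vertical below 0.1 rad); the arm keeps its last pose, push and grip.
It fails at once if the saucepan is lifted (more than 10 mm) or tipped (more than 0.15 rad) (z of saucepan in the frame of rest_zone above 0.01 m or angle between saucepan's own z axis and vertical above 0.15 rad).
It fails at once if the basket is out of the pan (raised over 30 mm) while the pan is more than 35 mm off its resting zone (z of basket in the frame of saucepan above 0.03 m and horizontal distance between saucepan and rest_zone above 0.035 m).
It fails at once if the basket touches the bowl (contact force between basket and bowl above 0.3 N).
It fails at once if a spice jar is shifted more than 20 mm or tipped (distance of any of jar_1, jar_2, jar_3 from where it was at the start of the episode above 0.02 m or angle between any of jar_1, jar_2, jar_3's own z axis and vertical above 0.3 rad).
It also fails if it takes over 64 s, if anything falls off the work surface, if the arm or the gripper's body presses on something with over 40 N, if the wrist force passes 120 N, or if a joint passes its speed limit or range.

### The arm

A 6-joint arm with a two-finger parallel gripper is mounted at the origin on a cart in front of the work surface, level with it; the furniture and walls round the work are solid. World frame = base frame: x ahead of the robot, y to its left, z up, the work surface at z = 0. Lengths are in m, angles in degrees, forces in N, time in s.
With the tool pointing down it reaches from about 0.25 to 0.725 m from the base axis. Payload 9.7 kg.
Tool frame: the origin (TCP) lies midway between the tips of the shut fingers; the grasp point (between the pads) lies 19 mm behind it (bot.pinch_z is the distance from the TCP to the grasp point, in m); z points along the fingers, x is the direction in which the jaws open and shut, and the axes are right-handed (so a half turn about z gives the same grasp; the last joint's range is limited). The gripper opens to 85 mm and grips with 20 to 120 N. Pads are 22 mm wide; open, the fingers measure 114 mm over their backs; the gripper's body (76 mm by 85 mm) begins 54 mm behind the grasp point. The pads swing forward as they close: fully open they stand 13 mm farther back than shut.
Start: joints at [-63.197, 4.979, 10.078, 95.1, 0, 90], TCP at [0.248, -0.491, 0.231] pointing down, gripper open.
Joint ranges: [-179.16, 179.16], [-48.56, 103.87], [-65.8, 70.77], [-126.05, 130.52], [-82.76, 87.17], [-180, 180]. Speed limits (degrees/s): [127.2, 127.2, 147.25, 180, 180, 180].

### API

Orientations are given as [roll, pitch, yaw] about the fixed x, y, z axes, in that order (R = Rz(yaw) Ry(pitch) Rx(roll)).
In Python, from workcell import bot gives the robot as it stands. The module is installed in compiled form; this text tells all that it offers.
- The arm moves only by the shell command python3 -m pendant 'ROWS' [FORCE]. ROWS is JSON, a list of rows, each a list of 7 numbers: the shift along the tool's x, y, z scaled (see below), then the turn, a rotation vector about the tool's x, y, z scaled (see below), then the closure, from 0 (fully open) to 1 (shut). In form: [[tx, ty, tz, wx, wy, wz, jaw], ...]. A call has 1 to 12 rows; each row shifts and turns the pose as measured when the row begins, along the tool's axes as they then stand; what a row does not reach is not made up. The controller multiplies each number of a shift by 0.25 m and each number of a turn by pi rad. A row lasts 1/10 s, in which the tool goes at most 50 mm and 8.59 degrees, less where a joint would pass 70% of its speed; a pose out of reach is approached as far as the arm can. A call with a number of a shift or a turn outside -1 to 1 is refused whole. A call with a gripper value outside its range is refused whole. The fingers move at their own pace and stop on an object; FORCE is the grip in N (left out, the last holds). Time passes only in rows, so rows that do not move let the fingers close. It gives the time, the measured TCP pose, the force and the opening at its end, in the units of the state.
- bot.get_obs(): the state, without advancing time (a new reading comes with each control period).
- bot.camera(name): name is "side" or "top" or "wrist"; returns the picture (480x640x3 uint8, red, green, blue); there is no depth.
- bot.calibration(name): a dict with "intrinsics" (3x3 intrinsics, pixels), "xyz" and "attitude" of the camera in the world. Camera axes: x right, y up, looking along -z (the intrinsics and any distortion apply to the point x, -y, -z); pixel columns grow to the right and rows downward; lengths in m; the calibration is good to about 2 mm. A picture is of the moment at which its call begins: read the wrist's pose just before it. calibration takes no time and is no camera call; for the wrist camera it gives the pose at the moment of the call.
- bot.job_done(): hands the job in, once; it reports no verdict.
The state is a dict: "time": time; "q": joint angles; "qd": joint speeds; "joint_efforts": joint torques, N m; "ee_pos": TCP position; "tcp_rot": TCP orientation; "wrist_force": force on the tool from outside, world axes, zero at the start; "torque": the same for the moment, N m; "opening": finger opening in m.
Only numpy, scipy, OpenCV 4.12 (cv2) and the standard library are available. Lean on these libraries where they do the work, as an engineer would, in place of code of your own. Each camera call takes 0.05 s, during which the arm holds its last target.

## Working session

There is one attempt and no reset: what is moved stays moved. The work goes in short steps, Python scripts to look and compute and a shell command to move; the robot and the scene stay as the last step left them, time stands still between calls to the robot, and variables do not carry over. Pictures are saved under pics/ and viewed, and the job is handed in when it is done.

```bash
mkdir -p pics; python3 - <<'E'
from workcell import bot
import cv2
print(bot.get_obs())
for n in ["side","top","wrist"]:
    c=bot.calibration(n);print(n,c)
    cv2.imwrite(f"pics/{n}0.png",bot.camera(n)[:,:,::-1])
E
```

```text
{'time': 0.0, 'q': array([-6.31986368e+01,  5.01158826e+00,  1.00336846e+01,  9.50987272e+01,
        1.34778677e-03,  9.00004810e+01]), 'qd': array([-0.02094257, -0.01433754,  0.00491126,  0.03535395, -0.01531825,
        0.06595854]), 'joint_efforts': array([-1.15671955e-03, -5.20385671e+01,  4.64806116e+01,  1.60774996e-02,
       -1.79836529e-04, -3.44330900e-06]), 'ee_pos': array([ 0.24789784, -0.49071043,  0.23057149]), 'tcp_rot': array([-1.79998653e+02,  7.66308885e-02, -6.31991178e+01]), 'wrist_force': array([ 0.57610869, -0.54567072,  0.25288354]), 'torque': array([ 0.03798078,  0.0116704 , -0.04074759]), 'opening': 0.08553726459220555}
side {'intrinsics': array([[442.10820043,   0.        , 322.93432192],
       [  0.        , 442.10820043, 238.70263994],
       [  0.        ,   0.        ,   1.        ]]), 'xyz': array([ 0.5033574 , -0.80438709,  0.7495343 ]), 'attitude': array([54.2981113 ,  1.0291714 , -4.39161225])}
top {'intrinsics': array([[558.11062935,   0.        , 322.75137593],
       [  0.        , 558.11062935, 233.45443434],
       [  0.        ,   0.        ,   1.        ]]), 'xyz': array([0.40494115, 0.06020851, 1.44030917]), 'attitude': array([  6.75997018,   0.49634234, -90.43651559])}
wrist {'intrinsics': array([[405.30814154,   0.        , 318.38381741],
       [  0.        , 405.30814154, 237.92020906],
       [  0.        ,   0.        ,   1.        ]]), 'xyz': array([ 0.31381541, -0.45724567,  0.37220209]), 'attitude': array([-16.75588832,   0.14947091, -63.16449369])}
```

View pics/side0.png

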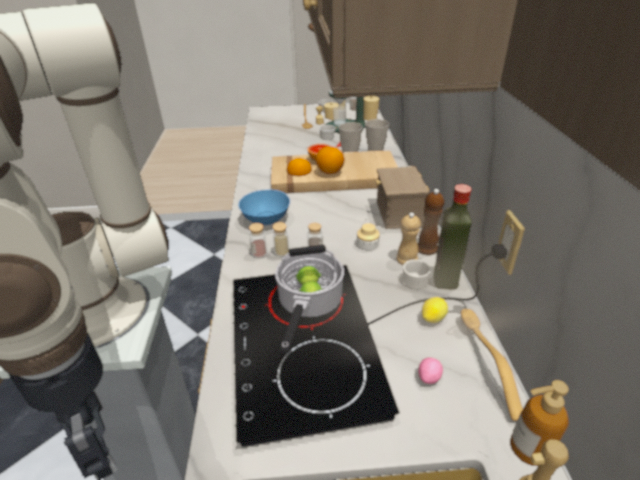

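View pics/top0.png

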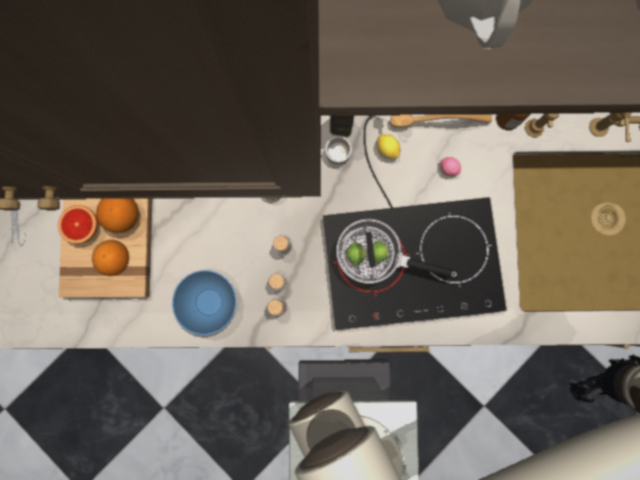

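The side view shows the pan (310,280), bowl (265,207), and jars (258–315,240). The top view shows the pan (370,250) with its handle out to (455,273), the pale ring (455,249) and the bowl (204,302). I'll zoom in next.

```bash
python3 - <<'E'
import cv2
a=cv2.imread("pics/top0.png")
cv2.imwrite("pics/topz1.png",cv2.resize(a[190:340,310:510],None,fx=4,fy=4,interpolation=2))
cv2.imwrite("pics/topz2.png",cv2.resize(a[220:345,160:310],None,fx=4.5,fy=4.5,interpolation=2))
b=cv2.imread("pics/side0.png")
cv2.imwrite("pics/sidez1.png",cv2.resize(b[180:440,220:420],None,fx=2.3,fy=2.3,interpolation=2))
E
```

```text
(no output)
```

View pics/topz1.png

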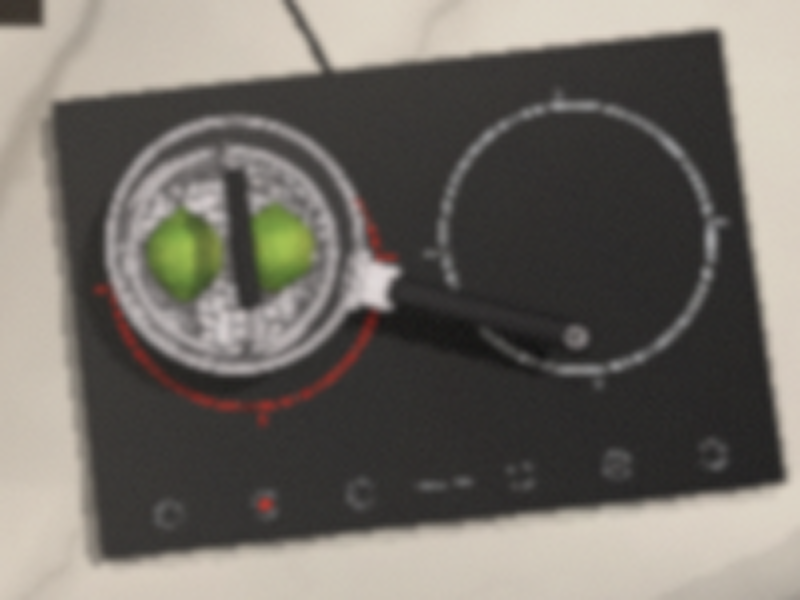

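View pics/topz2.png

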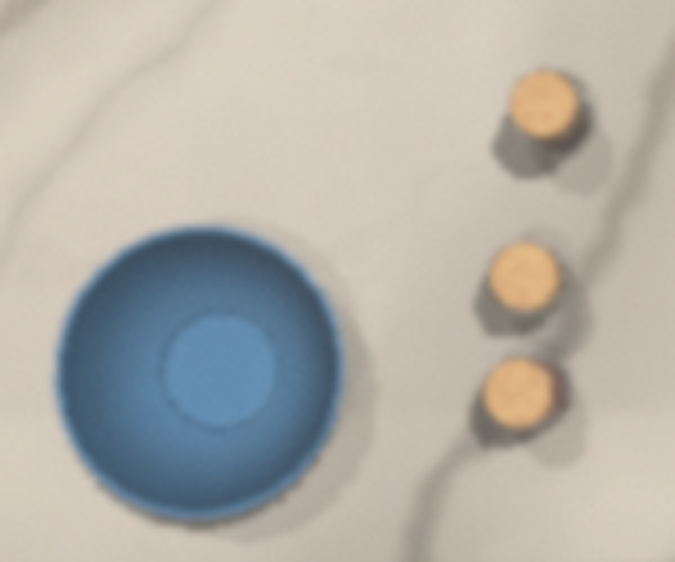

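View pics/sidez1.png

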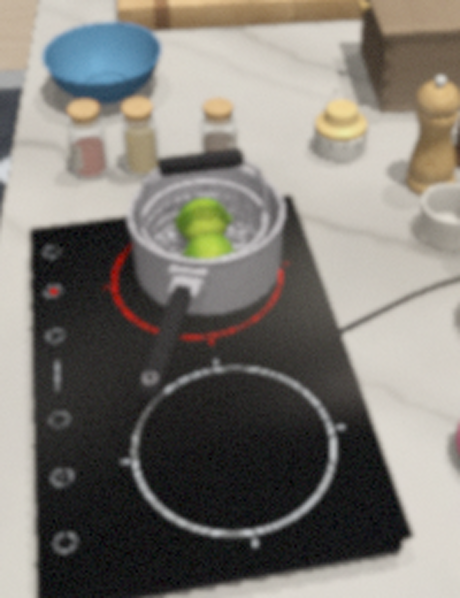

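View pics/wrist0.png

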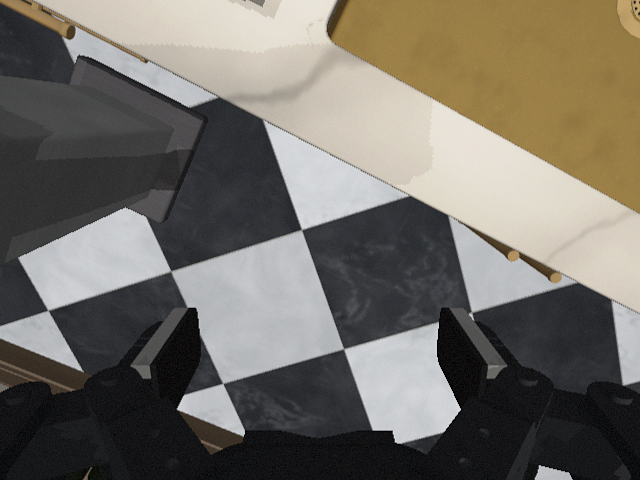

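```bash
cat > h.py <<'E'
import numpy as np, cv2
from scipy.spatial.transform import Rotation as R
from workcell import bot
def ray(cal,u,v):
    K=cal["intrinsics"]; d=np.array([(u-K[0,2])/K[0,0],-(v-K[1,2])/K[1,1],-1])
    return R.from_euler('xyz',cal["attitude"],degrees=True).apply(d)
def at(cal,u,v,z):
    d=ray(cal,u,v); p=np.array(cal["xyz"]); return (p+d*(z-p[2])/d[2]).round(4)
def proj(cal,p):
    q=R.from_euler('xyz',cal["attitude"],degrees=True).inv().apply(np.array(p)-cal["xyz"])
    K=cal["intrinsics"]; return K[0,2]+K[0,0]*q[0]/-q[2], K[1,2]+K[1,1]*q[1]/q[2]
E
python3 - <<'E'
from h import *
c=bot.calibration("top")
f=lambda u,v,z:at(c,310+(u+.5)/4-.5,190+(v+.5)/4-.5,z)
g=lambda u,v,z:at(c,160+(u+.5)/4.5-.5,220+(v+.5)/4.5-.5,z)
for n,p in dict(pan=(236,245,.113),ringR=(577,237,.038),hbutt=(575,336,.106),hstart=(392,288,.106),ga=(233,168,.18),gb=(249,306,.18),cTL=(52,103,.038),cTR=(719,31,.038),cBR=(785,482,.038),cBL=(104,560,.038)).items(): print(n,f(*p))
for n,p in dict(bowl=(200,371,.062),j1=(544,104,.092),j2=(524,276,.092),j3=(519,393,.092)).items(): print(n,g(*p))
s=bot.calibration("side")
h=lambda u,v,z:at(s,220+(u+.5)/2.3-.5,180+(v+.5)/2.3-.5,z)
for n,p in dict(ringR=(235,449,.038),pan=(207,213,.113),hb=(150,377,.106),ga=(163,163,.171),gb=(239,158,.171),j3=(84,110,.092),j2=(138,107,.092),j1=(218,107,.092),bowl=(103,60,.062)).items(): print('side',n,h(*p))
E
```

```text
pan [ 0.5196 -0.0386  0.113 ]
ringR [ 0.5293 -0.2586  0.038 ]
hbutt [ 0.4641 -0.2399  0.106 ]
hstart [ 0.4936 -0.1318  0.106 ]
ga [ 0.5577 -0.0326  0.18  ]
gb [ 0.4792 -0.0403  0.18  ]
cTL [0.6175 0.0711 0.038 ]
cTR [ 0.66   -0.3534  0.038 ]
cBR [ 0.3756 -0.3821  0.038 ]
cBL [0.3309 0.041  0.038 ]
bowl [0.4013 0.3637 0.062 ]
j1 [0.5431 0.1735 0.092 ]
j2 [0.4506 0.1841 0.092 ]
j3 [0.3884 0.1866 0.092 ]
side ringR [ 0.5299 -0.2652  0.038 ]
side pan [ 0.5206 -0.0455  0.113 ]
side hb [ 0.4635 -0.2401  0.106 ]
side ga [ 0.4815 -0.0376  0.171 ]
side gb [ 0.5534 -0.037   0.171 ]
side j3 [0.3893 0.1776 0.092 ]
side j2 [0.4515 0.1773 0.092 ]
side j1 [0.5437 0.1678 0.092 ]
side bowl [0.4035 0.3362 0.062 ]
```

```bash
python3 -m pendant '[[0,0,0,0,0,-0.0444,0],[0,0,0,0,0,-0.0444,0],[0,0,0,0,0,-0.0444,0],[0,0,0,0,0,-0.0444,0],[0,0,0,0,0,-0.0444,0],[0,0,0,0,0,-0.0444,0],[0,0,0,0,0,0,0]]'
cat >> h.py <<'E'
def to(p,yaw):
    "prints tool-axis shift needed (scaled) and turn"
    o=bot.get_obs(); M=R.from_euler('xyz',o['tcp_rot'],degrees=True)
    d=np.array(p)-o['ee_pos']; 
    T=R.from_euler('xyz',[180,0,yaw],degrees=True)
    w=(M.inv()*T).as_rotvec()
    print('t',round(o['time'],2),'pos',o['ee_pos'].round(4),'rot',o['tcp_rot'].round(2),'F',o['wrist_force'].round(2),'open',round(o['opening'],4))
    print('shift scaled',(M.inv().apply(d)/.25).round(4),'turn scaled',(w/np.pi).round(4))
E
python3 -c "
from h import *
to([.477,-.194,.2],-15.6)"
```

```text
time: 0.85
ee_pos: [0.2476, -0.4901, 0.2285]
tcp_rot: [-179.8, 0.2, -13.4]
wrist_force: [0.3, 0.3, -0.8]
opening: 0.0851
t 0.85 pos [ 0.2476 -0.4901  0.2285] rot [-179.77    0.19  -13.39] F [ 0.29  0.34 -0.85] open 0.0851
shift scaled [ 0.6187 -1.3642  0.1174] turn scaled [-0.0013  0.0011  0.0123]
```

```bash
python3 -m pendant '[[0.068,-0.15,0.012,0,0,0.004,0],[0.068,-0.15,0.012,0,0,0.004,0],[0.068,-0.15,0.012,0,0,0.004,0],[0.068,-0.15,0.012,0,0,0,0],[0.068,-0.15,0.012,0,0,0,0],[0.068,-0.15,0.012,0,0,0,0],[0.068,-0.15,0.012,0,0,0,0],[0.068,-0.15,0.012,0,0,0,0],[0.06,-0.14,0.01,0,0,0,0],[0,0,0,0,0,0,0]]'
python3 -c "
from h import *
to([.477,-.194,.2],-15.6)
o=bot.calibration('wrist');cv2.imwrite('pics/w1.png',bot.camera('wrist')[:,:,::-1])
print(proj(o,[.477,-.194,.106]))"
```

```text
time: 1.85
ee_pos: [0.4935, -0.2005, 0.1991]
tcp_rot: [-179.7, 0.3, -18.6]
wrist_force: [-0.2, -0.4, -0.1]
opening: 0.0852
t 1.85 pos [ 0.4935 -0.2005  0.1991] rot [-179.74    0.32  -18.64] F [-0.24 -0.42 -0.09] open 0.0852
shift scaled [-0.0709 -0.0036 -0.0032] turn scaled [-0.0015  0.0017 -0.0169]
(np.float64(290.18947557005464), np.float64(242.8170938505756))
```

View pics/w1.png

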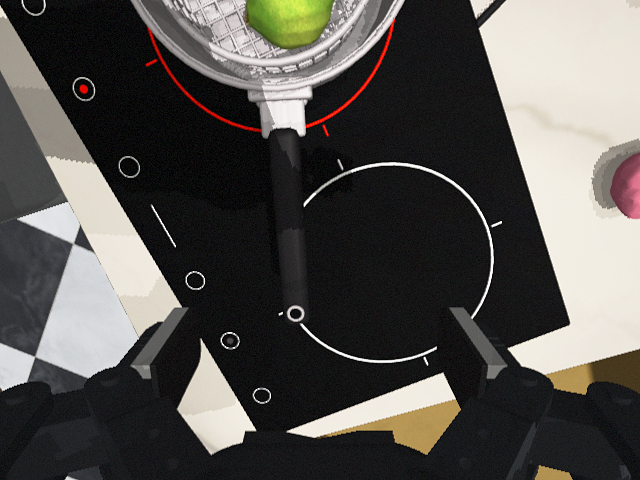

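```bash
python3 -c "
from h import *
c=bot.calibration('wrist')
print(at(c,391,262,.038),at(c,286,135,.106),at(c,296,314,.106))"
python3 -m pendant '[[-0.035,-0.002,0,0,0,-0.0085,0],[-0.036,-0.002,0,0,0,-0.0085,0],[0,0,0,0,0,0,0]]'
python3 -c "
from h import *
to([.477,-.194,.079],-15.6)"
```

```text
[ 0.5345 -0.2539  0.038 ] [ 0.4951 -0.1348  0.106 ] [ 0.4633 -0.2415  0.106 ]
time: 2.2
ee_pos: [0.4731, -0.1963, 0.1994]
tcp_rot: [-179.8, 0.4, -15.7]
wrist_force: [-0.4, -1.1, -0.6]
opening: 0.0857
t 2.2 pos [ 0.4731 -0.1963  0.1994] rot [-179.79    0.38  -15.68] F [-0.39 -1.06 -0.61] open 0.0857
shift scaled [ 0.0159 -0.0112  0.4815] turn scaled [-0.0012  0.0021 -0.0005]
```

```bash
python3 -m pendant '[[0.008,-0.006,0.08,-0.0006,0.001,0,0],[0.008,-0.006,0.08,-0.0006,0.001,0,0],[0,0,0.08,0,0,0,0],[0,0,0.08,0,0,0,0],[0,0,0.08,0,0,0,0],[0,0,0.08,0,0,0,0],[0,0,0,0,0,0,0]]'
python3 -c "
from h import *
to([.477,-.194,.079],-16)"
```

```text
time: 2.9
ee_pos: [0.4738, -0.2004, 0.0787]
tcp_rot: [179.9, -0.4, -16.5]
wrist_force: [-0.2, 0.8, 1.5]
opening: 0.0856
t 2.9 pos [ 0.4738 -0.2004  0.0787] rot [179.9   -0.42 -16.5 ] F [-0.16  0.83  1.45] open 0.0856
shift scaled [ 0.005  -0.0281 -0.0011] turn scaled [ 0.0005 -0.0023 -0.0028]
```

```bash
python3 -m pendant '[[0.006,0,0,0,-0.002,0,0.4],[0,0,0,0,0,0,0.6],[0,0,0,0,0,0,0.75],[0,0,0,0,0,0,0.85],[0,0,0,0,0,0,1],[0,0,0,0,0,0,1],[0,0,0,0,0,0,1]]' 40
python3 -c "
from h import *
to([.477,-.194,.079],-16)
c=bot.calibration('wrist');cv2.imwrite('pics/w2.png',bot.camera('wrist')[:,:,::-1])"
```

```text
time: 3.6
ee_pos: [0.4755, -0.2025, 0.0833]
tcp_rot: [179.8, -0.3, -16.6]
wrist_force: [-1.9, -1.1, -1.3]
opening: 0.0171
t 3.6 pos [ 0.4755 -0.2025  0.0833] rot [179.84  -0.25 -16.6 ] F [-1.91 -1.13 -1.27] open 0.0171
shift scaled [-0.0042 -0.0344  0.0169] turn scaled [ 0.0009 -0.0014 -0.0033]
```

View pics/w2.png

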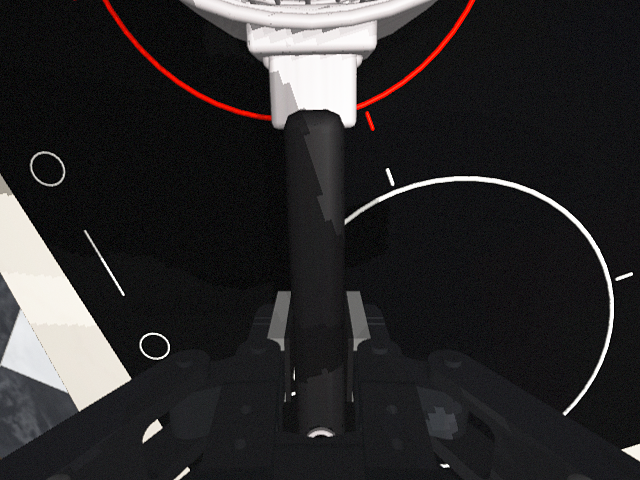

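```bash
python3 -m pendant '[[0,0,0,0,0,0,1]]'; python3 -m pendant '[[0,0,0,0,0,0,1]]'; python3 -c "
from h import *
o=bot.get_obs();print(o['ee_pos'],o['wrist_force'],o['torque'])
cv2.imwrite('pics/s1.png',cv2.resize(bot.camera('side')[150:450,180:480,::-1],None,fx=2,fy=2))"
```

```text
time: 3.75
ee_pos: [0.4755, -0.2025, 0.0833]
tcp_rot: [179.8, -0.2, -16.6]
wrist_force: [-1.9, -0.8, -0.1]
opening: 0.0171
time: 3.85
ee_pos: [0.4755, -0.2025, 0.0833]
tcp_rot: [179.8, -0.2, -16.6]
wrist_force: [-1.5, -0.2, -0.9]
opening: 0.0173
[ 0.47550718 -0.20254487  0.08325121] [-1.46115446 -0.19537689 -0.87654435] [-0.10530131  0.32465154  0.33708515]
```

View pics/s1.png

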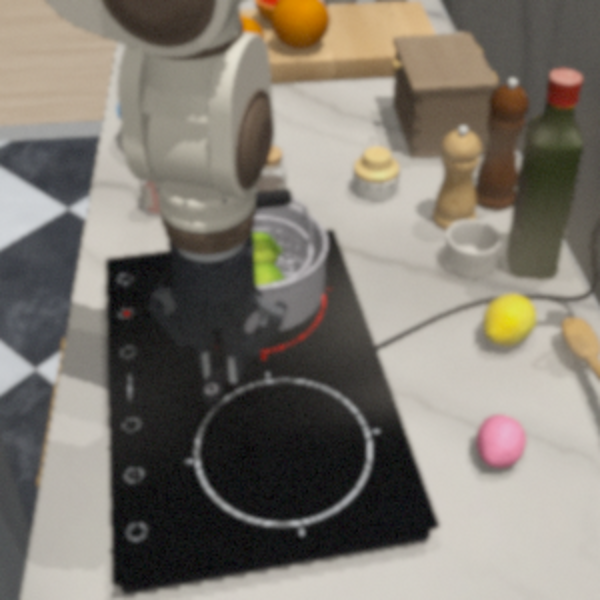

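```bash
python3 -c "
from h import *
a=cv2.imread('pics/side0.png');b=bot.camera('side')[:,:,::-1]
f=lambda i:cv2.resize(i[240:330,290:360],None,fx=5,fy=5,interpolation=2)
cv2.imwrite('pics/cmp.png',np.hstack([f(a),f(b)]))
g=lambda i:cv2.cvtColor(i[240:320,318:350],6).astype('float32')
h=lambda i:cv2.cvtColor(np.ascontiguousarray(i)[240:320,318:350],6).astype('float32')
print(cv2.phaseCorrelate(h(a),h(b)))
"
```

```text
((0.15671302290133227, 0.009321172064886696), 0.9748830810189247)
```

View pics/cmp.png

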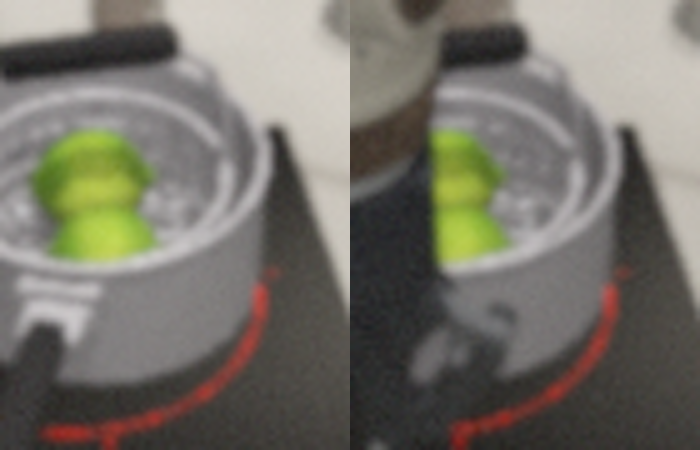

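```bash
python3 -m pendant '[[0.007,0.019,0,0,0,0,1],[0.013,0.038,0,0,0,0,1],[0.013,0.038,0,0,0,0,1],[0.007,0.019,0,0,0,0,1],[0,0,0,0,0,0,1]]'
python3 -c "
from h import *
to([.485,-.4225,.0833],-16.6)"
```

```text
time: 4.45
ee_pos: [0.4776, -0.2336, 0.0832]
tcp_rot: [-179.9, -0.2, -16.5]
wrist_force: [-0.8, 3.9, 0.9]
opening: 0.0175
t 4.45 pos [ 0.4776 -0.2336  0.0832] rot [-179.95   -0.25  -16.54] F [-0.83  3.91  0.92] open 0.0175
shift scaled [0.2435 0.7161 0.    ] turn scaled [-0.0003 -0.0014  0.0003]
```

```bash
python3 -m pendant '[[0.012,0.035,0,0,0,0,1],[0.018,0.055,0,0,0,0,1],[0.018,0.055,0,0,0,0,1],[0.018,0.055,0,0,0,0,1],[0.018,0.055,0,0,0,0,1],[0.018,0.055,0,0,0,0,1],[0.018,0.055,0,0,0,0,1],[0.012,0.035,0,0,0,0,1],[0,0,0,0,0,0,1]]'
python3 -c "
from h import *
to([.485,-.4225,.0833],-16.6)"
```

```text
time: 5.35
ee_pos: [0.4807, -0.3469, 0.083]
tcp_rot: [-179.9, -0.2, -16.6]
wrist_force: [-0.2, 3.4, 1.6]
opening: 0.0172
t 5.35 pos [ 0.4807 -0.3469  0.083 ] rot [-179.88   -0.22  -16.61] F [-0.19  3.4   1.65] open 0.0172
shift scaled [ 0.1028  0.2847 -0.0015] turn scaled [-0.0006 -0.0012 -0.0001]
```

```bash
python3 -m pendant '[[0.013,0.035,0,0,0,0,1],[0.02,0.055,0,0,0,0,1],[0.02,0.055,0,0,0,0,1],[0.02,0.055,0,0,0,0,1],[0.018,0.045,0,0,0,0,1],[0.011,0.03,0,0,0,0,1],[0,0,0,0,0,0,1]]'
python3 -c "
from h import *
to([.485,-.4225,.0833],-16.6)
cv2.imwrite('pics/s3.png',cv2.resize(bot.camera('side')[180:,180:480,::-1],None,fx=2,fy=2))
cv2.imwrite('pics/t3.png',cv2.resize(bot.camera('top')[190:340,310:510,::-1],None,fx=4,fy=4,interpolation=2))"
```

```text
time: 6.05
ee_pos: [0.4858, -0.4237, 0.0827]
tcp_rot: [-179.8, -0.1, -16.6]
wrist_force: [-1.9, 2.1, 2.2]
opening: 0.0172
t 6.05 pos [ 0.4858 -0.4237  0.0827] rot [-1.7981e+02 -1.5000e-01 -1.6560e+01] F [-1.91  2.09  2.18] open 0.0172
shift scaled [-0.0042 -0.0036 -0.0023] turn scaled [-0.001  -0.0008  0.0002]
```

View pics/t3.png

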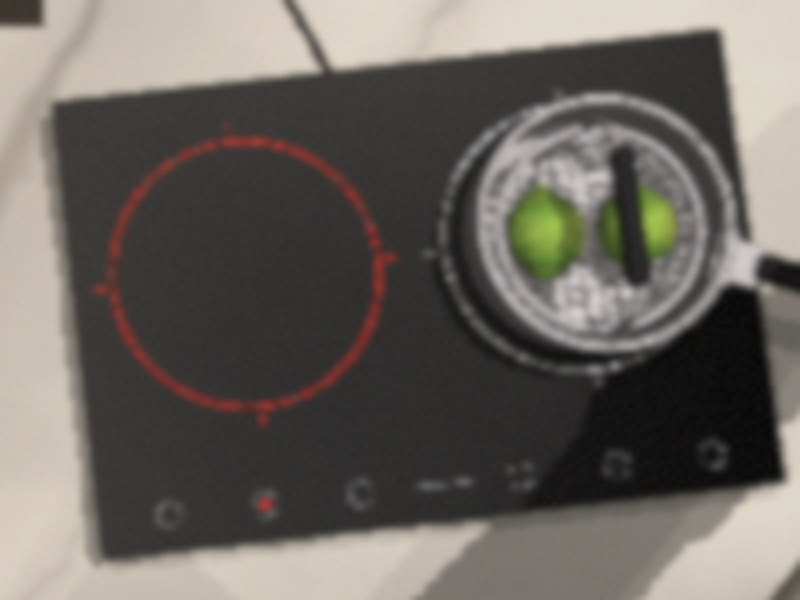

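View pics/s3.png

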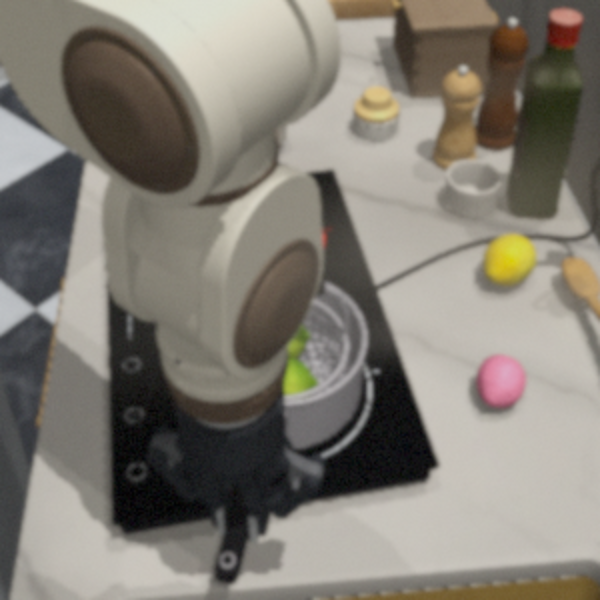

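```bash
python3 - <<'E'
from h import *
c=bot.calibration("top")
f=lambda u,v,z:at(c,310+(u+.5)/4-.5,190+(v+.5)/4-.5,z)
print(f(607,224,.113),f(577,237,.038),f(625,150,.18),f(638,282,.18))
E
```

```text
[ 0.5303 -0.2597  0.113 ] [ 0.5293 -0.2586  0.038 ] [ 0.5661 -0.2553  0.18  ] [ 0.491  -0.2598  0.18  ]
```

```bash
python3 -m pendant '[[0,0,0,0,0,0,0.75],[0,0,0,0,0,0,0.5],[0,0,0,0,0,0,0],[0,0,0,0,0,0,0],[0,0,-0.06,0,0,0,0],[0,0,-0.1,0,0,0,0],[0,0,-0.12,0,0,0,0],[0,0,-0.12,0,0,0,0],[0,0,-0.12,0,0,0,0],[0,0,-0.08,0,0,0,0],[0,0,0,0,0,0,0]]'
python3 -c "
from h import *
to([.5285,-.2576,.26],-85.5)
cv2.imwrite('pics/t4.png',cv2.resize(bot.camera('top')[190:340,360:560,::-1],None,fx=4,fy=4,interpolation=2))
cv2.imwrite('pics/w4.png',bot.camera('wrist')[:,:,::-1])"
```

```text
time: 7.25
ee_pos: [0.4846, -0.4215, 0.2454]
tcp_rot: [180.0, -0.4, -16.5]
wrist_force: [1.1, -1.2, -0.2]
opening: 0.0856
t 7.25 pos [ 0.4846 -0.4215  0.2454] rot [179.99  -0.35 -16.51] F [ 1.06 -1.23 -0.18] open 0.0856
shift scaled [-0.0176 -0.6786 -0.0586] turn scaled [-0.0011 -0.0018  0.3833]
```

View pics/t4.png

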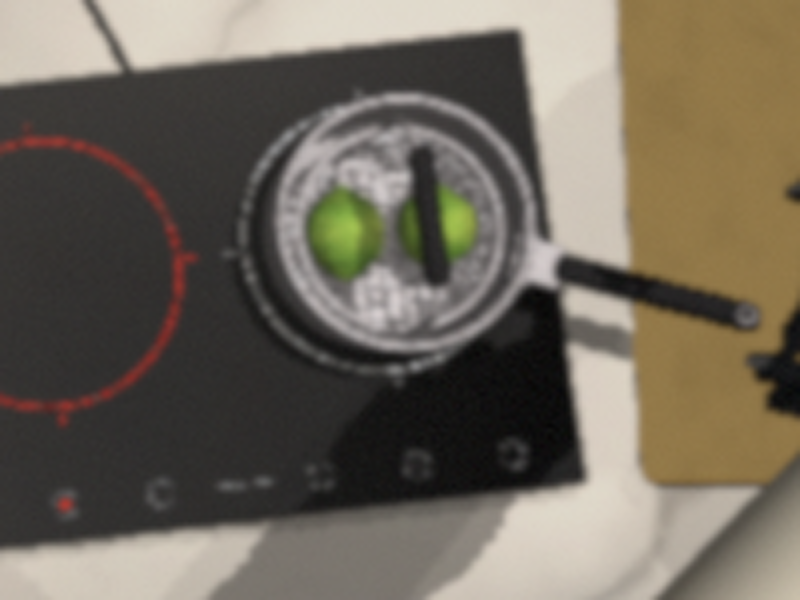

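View pics/w4.png

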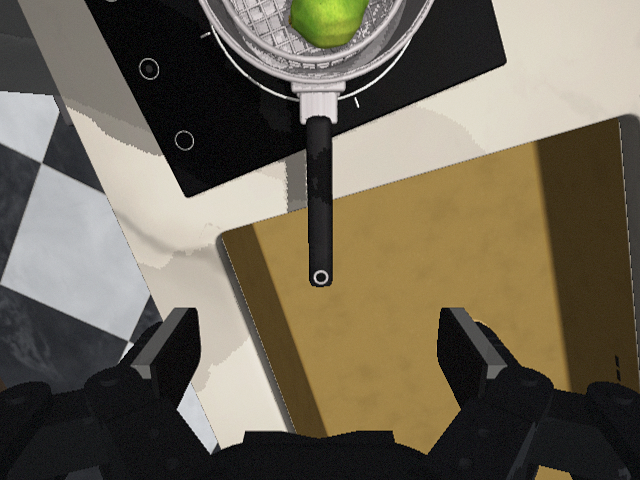

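```bash
python3 -m pendant '[[0,0,-0.05,0,0,0.0426,0],[0,0,-0.03,0,0,0.0426,0],[0,0,0,0,0,0.0426,0],[0,0,0,0,0,0.0426,0],[0,0,0,0,0,0.0426,0],[0,0,0,0,0,0.0426,0],[0,0,0,0,0,0.0426,0],[0,0,0,0,0,0.0426,0],[0,0,0,0,0,0.0426,0],[0,0,0,0,0,0,0]]'
python3 -c "
from h import *
print(bot.get_obs()['q'])
to([.5285,-.2576,.25],-85.5)"
```

```text
time: 8.35
ee_pos: [0.4812, -0.4183, 0.2472]
tcp_rot: [179.2, 0.9, -88.3]
wrist_force: [-0.2, -0.0, -0.2]
opening: 0.0849
[-4.10609845e+01  1.95565994e+01  2.89775241e+01  1.00609384e+02
  1.34771901e-01  1.37214540e+02]
t 8.35 pos [ 0.4812 -0.4183  0.2472] rot [179.22   0.91 -88.28] F [-0.17 -0.02 -0.16] open 0.0849
shift scaled [-0.637  -0.2083 -0.004 ] turn scaled [ 0.0042  0.0051 -0.0154]
```

```bash
python3 -m pendant '[[-0.13,-0.042,-0.005,0,0,-0.003,0],[-0.13,-0.042,-0.005,0,0.002,-0.003,0],[-0.13,-0.042,-0.005,0.002,0.002,-0.003,0],[-0.13,-0.042,0,0.002,0.001,-0.003,0],[-0.1,-0.03,0,0,0,-0.003,0],[0,0,0,0,0,0,0]]'
python3 -c "
from h import *
to([.5285,-.2576,.25],-85.5)
cv2.imwrite('pics/w5.png',bot.camera('wrist')[:,:,::-1])"
```

```text
time: 8.95
ee_pos: [0.5211, -0.2554, 0.2444]
tcp_rot: [179.5, 0.4, -84.1]
wrist_force: [-0.1, -0.1, 0.8]
opening: 0.0856
t 8.95 pos [ 0.5211 -0.2554  0.2444] rot [179.52   0.39 -84.12] F [-0.1  -0.14  0.8 ] open 0.0856
shift scaled [ 0.0118 -0.0283 -0.0228] turn scaled [0.0027 0.0021 0.0077]
```

View pics/w5.png

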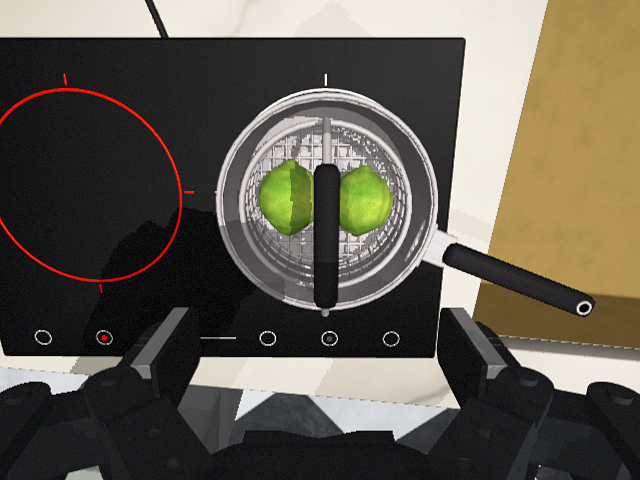

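```bash
python3 -c "
from h import *
c=bot.calibration('wrist')
a=at(c,327,166,.18);b=at(c,325.5,306,.18);print(a,b,(a+b)/2,np.degrees(np.arctan2(*(a-b)[1::-1])))
print(at(c,327,200,.113))
to([.5285,-.2565,.152],-83.5)
"
```

```text
[ 0.57   -0.2547  0.18  ] [ 0.4926 -0.2623  0.18  ] [ 0.5313 -0.2585  0.18  ] 5.60796518773955
[ 0.5387 -0.259   0.113 ]
t 9.0 pos [ 0.5209 -0.2566  0.2442] rot [179.5    0.37 -84.19] F [-0.14  0.1  -0.18] open 0.0851
shift scaled [ 0.0052 -0.0335  0.3687] turn scaled [ 0.0027  0.0021 -0.0038]
```

```bash
python3 -m pendant '[[0.005,-0.02,0.05,0.0027,0.002,0,0],[0.003,-0.018,0.07,0,0,0,0],[0,0,0.07,0,0,0,0],[0,0,0.07,0,0,0,0],[0,0,0.06,0,0,0,0],[0,0,0.04,0,0,0,0],[0,0,0,0,0,0,0],[0,0,0,0,0,0,0]]'
python3 -c "
from h import *
to([.5305,-.258,.151],-84.4)
cv2.imwrite('pics/w6.png',bot.camera('wrist')[:,:,::-1])"
```

```text
time: 9.8
ee_pos: [0.528, -0.2635, 0.1471]
tcp_rot: [179.7, 0.0, -83.5]
wrist_force: [-0.4, 0.6, -0.3]
opening: 0.0854
t 9.8 pos [ 0.528  -0.2635  0.1471] rot [ 1.7974e+02  4.0000e-02 -8.3470e+01] F [-0.37  0.57 -0.32] open 0.0854
shift scaled [-0.0206 -0.0124 -0.0158] turn scaled [0.0014 0.0002 0.0052]
```

View pics/w6.png

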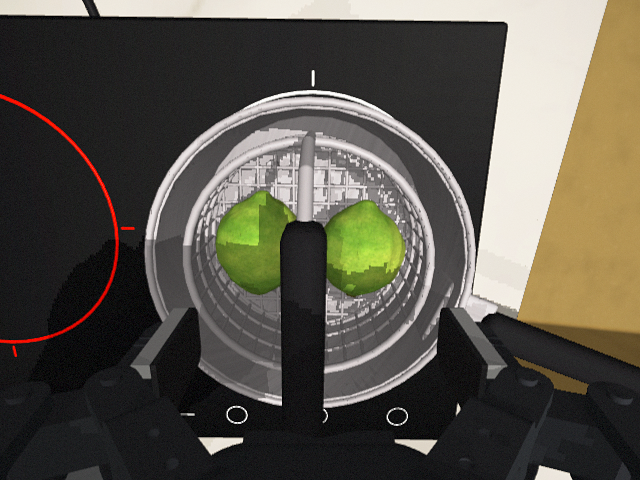

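```bash
python3 -m pendant '[[-0.022,-0.012,-0.014,0.0014,0,0.005,0],[0,0,0,0,0,0,0],[0,0,0,0,0,0,0]]'
python3 -c "
from h import *
to([.5305,-.258,.151],-84.4)"
```

```text
time: 10.15
ee_pos: [0.5314, -0.2576, 0.153]
tcp_rot: [-179.8, -0.0, -84.4]
wrist_force: [0.5, 0.1, -0.3]
opening: 0.0855
t 10.15 pos [ 0.5314 -0.2576  0.153 ] rot [-1.7984e+02 -4.0000e-02 -8.4430e+01] F [ 0.52  0.15 -0.27] open 0.0855
shift scaled [0.0014 0.0036 0.0081] turn scaled [-0.0009 -0.0002 -0.0002]
```

```bash
python3 -m pendant '[[0,0,0.008,0,0,0,0.4],[0,0,0,0,0,0,0.6],[0,0,0,0,0,0,0.75],[0,0,0,0,0,0,0.85],[0,0,0,0,0,0,1],[0,0,0,0,0,0,1],[0,0,0,0,0,0,1]]' 60
python3 -c "
from h import *
to([.5305,-.258,.30],-84.4)
cv2.imwrite('pics/w7.png',bot.camera('wrist')[:,:,::-1])"
```

```text
time: 10.85
ee_pos: [0.5317, -0.2577, 0.1517]
tcp_rot: [-179.8, -0.1, -84.4]
wrist_force: [0.0, 0.1, 0.0]
opening: 0.013
t 10.85 pos [ 0.5317 -0.2577  0.1517] rot [-1.7977e+02 -1.0000e-01 -8.4400e+01] F [0.02 0.07 0.02] open 0.013
shift scaled [ 0.0019  0.0027 -0.5931] turn scaled [-0.0013 -0.0006  0.    ]
```

View pics/w7.png

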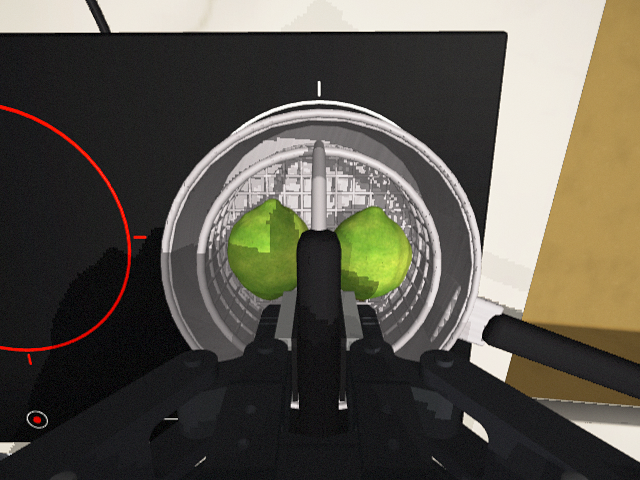

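```bash
python3 -m pendant '[[0,0,-0.02,0,0,0,1],[0,0,-0.03,0,0,0,1],[0,0,-0.03,0,0,0,1],[0,0,0,0,0,0,1]]'
python3 -c "
from h import *
to([.5315,-.258,.30],-84.4)
cv2.imwrite('pics/t8.png',cv2.resize(bot.camera('top')[190:340,360:560,::-1],None,fx=4,fy=4,interpolation=2))
cv2.imwrite('pics/w8.png',bot.camera('wrist')[:,:,::-1])"
```

```text
time: 11.3
ee_pos: [0.5312, -0.2573, 0.1724]
tcp_rot: [-179.9, -0.0, -84.4]
wrist_force: [0.2, 0.4, -2.5]
opening: 0.013
t 11.3 pos [ 0.5312 -0.2573  0.1724] rot [-1.7988e+02 -2.0000e-02 -8.4400e+01] F [ 0.16  0.35 -2.52] open 0.013
shift scaled [ 0.0031 -0.0021 -0.5104] turn scaled [-0.0007 -0.0001  0.    ]
```

View pics/w8.png

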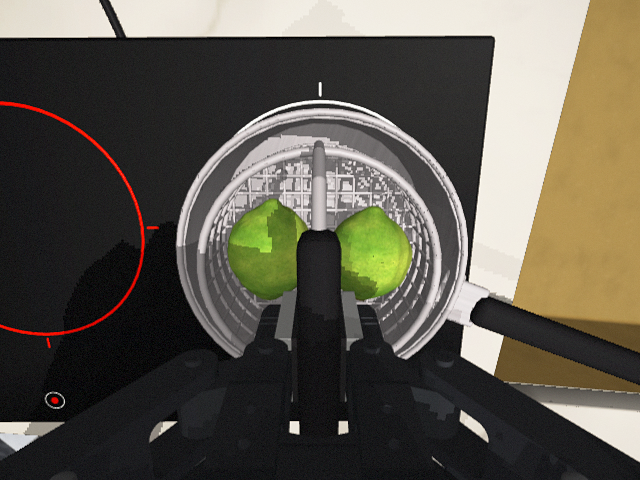

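The basket is lifting cleanly: it rose about 20 mm with about 2.5 N on the wrist, and the pan and limes stayed put. I'll keep lifting.

```bash
python3 -m pendant '[[0,0,-0.04,0,0,0,1],[0,0,-0.06,0,0,0,1],[0,0,-0.07,0,0,0,1],[0,0,-0.07,0,0,0,1],[0,0,-0.07,0,0,0,1],[0,0,-0.07,0,0,0,1],[0,0,-0.06,0,0,0,1],[0,0,-0.04,0,0,0,1],[0,0,0,0,0,0,1],[0,0,0,0,0,0,1]]'
python3 -c "
from h import *
to([.5315,-.258,.30],-84.4)
print(bot.get_obs()['q'])
cv2.imwrite('pics/t9.png',cv2.resize(bot.camera('top')[190:340,360:560,::-1],None,fx=4,fy=4,interpolation=2))
cv2.imwrite('pics/w9.png',bot.camera('wrist')[:,:,::-1])"
```

```text
time: 12.4
ee_pos: [0.5299, -0.2568, 0.299]
tcp_rot: [-180.0, 0.0, -84.4]
wrist_force: [0.3, -0.1, -2.9]
opening: 0.0131
t 12.4 pos [ 0.5299 -0.2568  0.299 ] rot [-1.7997e+02  3.0000e-02 -8.4400e+01] F [ 0.32 -0.08 -2.89] open 0.0131
shift scaled [ 0.0055 -0.006  -0.0038] turn scaled [-0.0001  0.0002  0.    ]
[-2.58750745e+01  1.28656614e+01  2.66629045e+01  1.03791631e+02
  4.21559688e-02  1.48522704e+02]
```

View pics/w9.png

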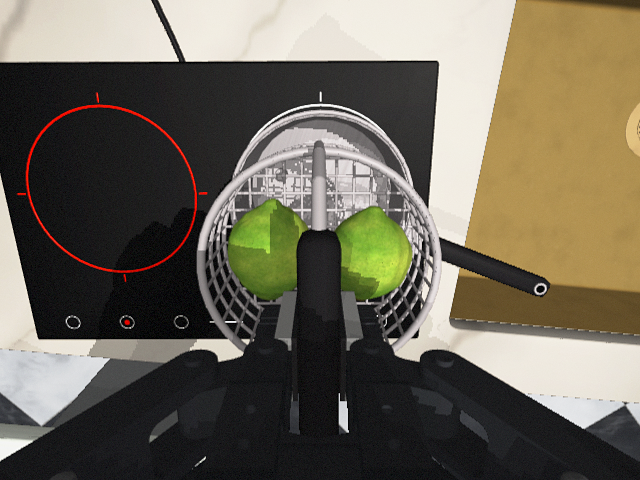

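View pics/t9.png

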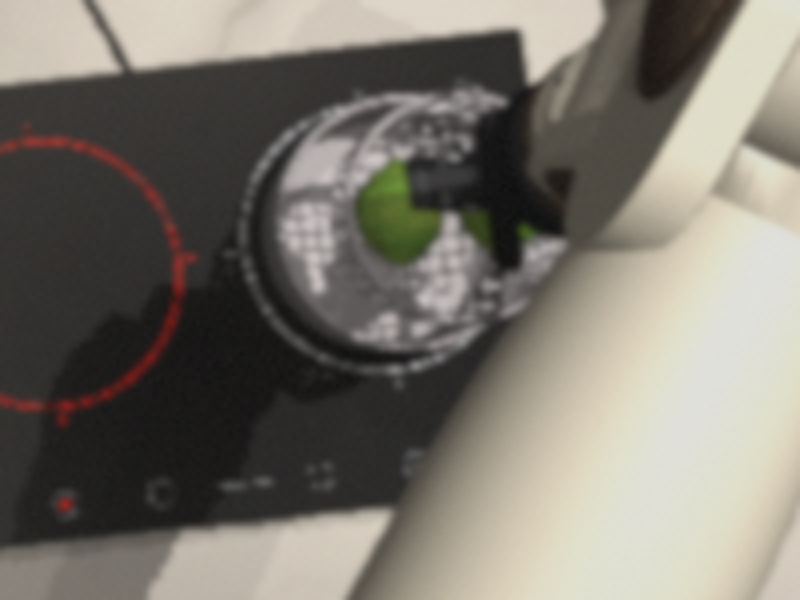

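```bash
python3 -m pendant '[[0,0,0,0,0,-0.015,1],[0,0,0,0,0,-0.03,1],[0,0,0,0,0,-0.03,1],[0,0,0,0,0,-0.03,1],[0,0,0,0,0,-0.03,1],[0,0,0,0,0,-0.03,1],[0,0,0,0,0,-0.03,1],[0,0,0,0,0,-0.03,1],[0,0,0,0,0,-0.03,1],[0,0,0,0,0,-0.03,1],[0,0,0,0,0,-0.015,1],[0,0,0,0,0,0,1]]'
python3 -c "
from h import *
y=bot.get_obs()['tcp_rot'][2]
to([.4013,.3637,.30],y)"
```

```text
time: 13.7
ee_pos: [0.5272, -0.2554, 0.2892]
tcp_rot: [-180.0, 0.9, -28.2]
wrist_force: [-0.3, 0.1, -3.5]
opening: 0.013
t 13.7 pos [ 0.5272 -0.2554  0.2892] rot [-179.99    0.87  -28.15] F [-0.27  0.15 -3.46] open 0.013
shift scaled [-1.6129 -1.946  -0.0185] turn scaled [-0.0001  0.0048 -0.    ]
```

```bash
python3 -m pendant '[[-0.02,-0.025,-0.01,0,0.003,0,1],[-0.04,-0.05,-0.01,0,0.002,0,1],[-0.06,-0.07,-0.01,0,0,0,1],[-0.065,-0.078,-0.01,0,0,0,1],[-0.065,-0.078,-0.01,0,0,0,1],[-0.065,-0.078,-0.01,0,0,0,1],[-0.065,-0.078,-0.005,0,0,0,1],[-0.065,-0.078,0,0,0,0,1],[-0.065,-0.078,0,0,0,0,1],[-0.05,-0.06,0,0,0,0,1],[-0.03,-0.035,0,0,0,0,1],[0,0,0,0,0,0,1]]'
python3 -c "
from h import *
y=bot.get_obs()['tcp_rot'][2]
to([.4013,.3637,.30],y)
cv2.imwrite('pics/w10.png',bot.camera('wrist')[:,:,::-1])"
```

```text
time: 14.9
ee_pos: [0.4736, -0.0107, 0.3083]
tcp_rot: [-179.7, -0.4, -28.7]
wrist_force: [-0.0, 0.1, -2.7]
opening: 0.0128
t 14.9 pos [ 0.4736 -0.0107  0.3083] rot [-179.68   -0.38  -28.72] F [-0.03  0.12 -2.73] open 0.0128
shift scaled [-0.9734 -1.1745  0.0333] turn scaled [-0.0018 -0.0021  0.    ]
```

View pics/w10.png

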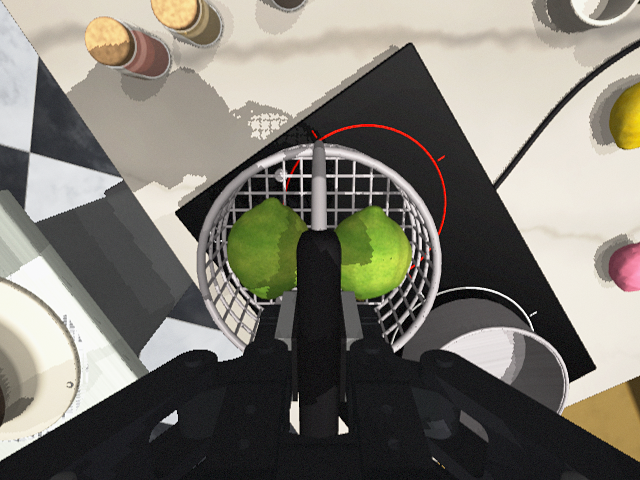

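```bash
python3 -m pendant '[[-0.02,-0.025,0,0,-0.002,0,1],[-0.04,-0.05,0,0,0,0,1],[-0.06,-0.07,0,0,0,0,1],[-0.065,-0.078,0,0,0,0,1],[-0.065,-0.078,0,0,0,0,1],[-0.065,-0.078,0,0,0,0,1],[-0.065,-0.078,0,0,0,0,1],[-0.065,-0.078,0,0,0,0,1],[-0.065,-0.078,0,0,0,0,1],[-0.05,-0.06,0,0,0,0,1],[-0.03,-0.035,0,0,0,0,1],[0,0,0,0,0,0,1]]'
python3 -c "
from h import *
y=bot.get_obs()['tcp_rot'][2]
to([.4013,.3637,.30],y)
cv2.imwrite('pics/w11.png',bot.camera('wrist')[:,:,::-1])"
```

```text
time: 16.15
ee_pos: [0.4314, 0.2196, 0.3068]
tcp_rot: [-179.9, 0.2, -29.7]
wrist_force: [-0.6, -0.3, -3.3]
opening: 0.0131
t 16.15 pos [0.4314 0.2196 0.3068] rot [-179.92    0.23  -29.69] F [-0.62 -0.32 -3.26] open 0.0131
shift scaled [-0.3898 -0.441   0.0293] turn scaled [-0.0005  0.0013 -0.    ]
```

View pics/w11.png

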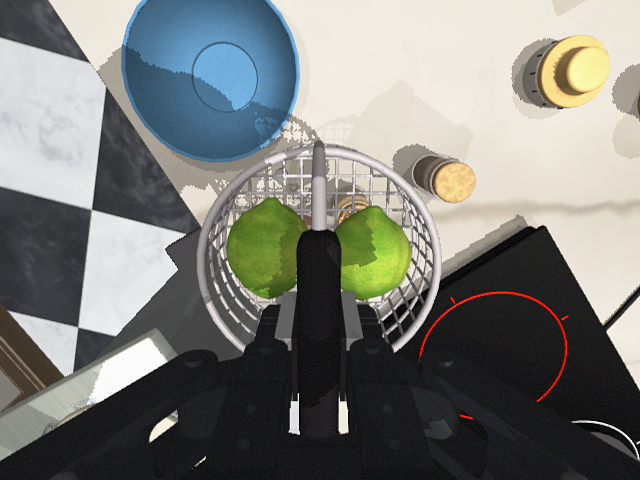

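```bash
python3 -c "
from h import *
c=bot.calibration('wrist')
for p in [(.4013,.3637)]:
  q=np.array([proj(c,[p[0]+.08*np.cos(a),p[1]+.08*np.sin(a),.062]) for a in np.linspace(0,6.28,180)]); print(q[:,0].min(),q[:,0].max(),q[:,1].min(),q[:,1].max())
im=bot.camera('wrist')[:,:,::-1].copy()
cv2.polylines(im,[q.round().astype(int)],1,(0,0,255));cv2.imwrite('pics/w12.png',im)
s=bot.calibration('side');im=bot.camera('side')[:,:,::-1].copy()
q=np.array([proj(s,[p[0]+.08*np.cos(a),p[1]+.08*np.sin(a),.062]) for a in np.linspace(0,6.28,180)])
cv2.polylines(im,[q.round().astype(int)],1,(0,0,255));cv2.imwrite('pics/s12.png',im)
"
```

```text
119.10405040041888 299.79354570000174 -29.814480583628438 164.37236207675227
```

View pics/w12.png

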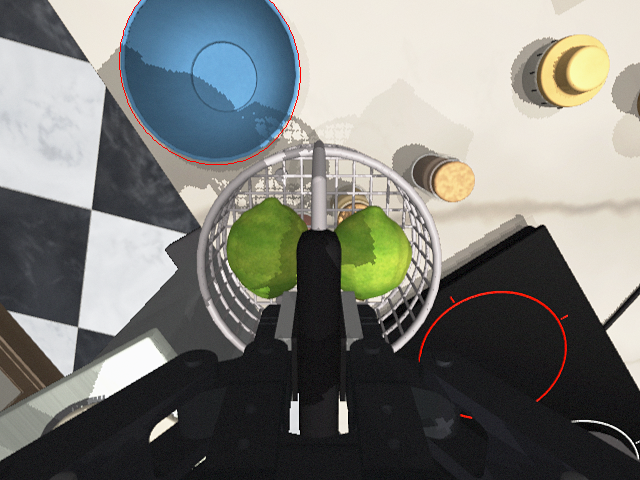

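View pics/s12.png

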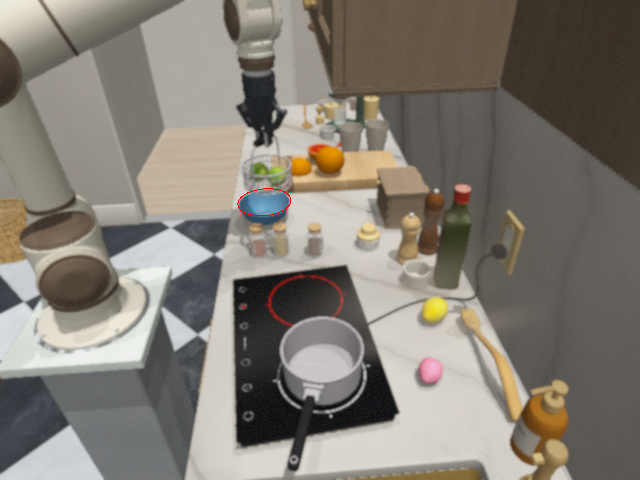

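```bash
python3 -m pendant '[[-0.02,-0.022,0,0,0.001,0,1],[-0.04,-0.045,0,0,0,0,1],[-0.06,-0.07,0,0,0,0,1],[-0.065,-0.075,0,0,0,0,1],[-0.065,-0.075,0,0,0,0,1],[-0.06,-0.07,0,0,0,0,1],[-0.04,-0.045,0,0,0,0,1],[-0.03,-0.03,0,0,0,0,1],[0,0,0,0,0,0,1]]'
python3 -c "
from h import *
y=bot.get_obs()['tcp_rot'][2]
to([.402,.364,.196],y)"
```

```text
time: 17.2
ee_pos: [0.4017, 0.3664, 0.3076]
tcp_rot: [-179.8, -0.0, -30.2]
wrist_force: [0.8, -0.2, -3.3]
opening: 0.0129
t 17.2 pos [0.4017 0.3664 0.3076] rot [-1.7984e+02 -4.0000e-02 -3.0160e+01] F [ 0.83 -0.15 -3.28] open 0.0129
shift scaled [0.0055 0.0088 0.4463] turn scaled [-0.0009 -0.0002  0.    ]
```

```bash
python3 -m pendant '[[0.005,0.008,0.02,0,0,0,1],[0,0,0.04,0,0,0,1],[0,0,0.05,0,0,0,1],[0,0,0.05,0,0,0,1],[0,0,0.05,0,0,0,1],[0,0,0.05,0,0,0,1],[0,0,0.04,0,0,0,1],[0,0,0.03,0,0,0,1],[0,0,0.02,0,0,0,1],[0,0,0.01,0,0,0,1],[0,0,0,0,0,0,1],[0,0,0,0,0,0,1]]'
python3 -c "
from h import *
y=bot.get_obs()['tcp_rot'][2]
to([.402,.364,.196],y)"
```

```text
time: 18.4
ee_pos: [0.4036, 0.3571, 0.2105]
tcp_rot: [-179.9, -0.1, -30.6]
wrist_force: [0.5, -0.0, -2.3]
opening: 0.0131
t 18.4 pos [0.4036 0.3571 0.2105] rot [-1.7988e+02 -1.1000e-01 -3.0620e+01] F [ 0.53 -0.01 -2.28] open 0.0131
shift scaled [-0.0196 -0.0205  0.0578] turn scaled [-0.0007 -0.0006  0.    ]
```

```bash
python3 -m pendant '[[-0.01,-0.01,0.015,0,0,0,1],[-0.01,-0.01,0.015,0,0,0,1],[0,0,0.015,0,0,0,1],[0,0,0.008,0,0,0,1],[0,0,0,0,0,0,1],[0,0,0,0,0,0,1]]'
python3 -c "
from h import *
y=bot.get_obs()['tcp_rot'][2]
to([.402,.364,.196],y)
a=bot.camera('side')[:,:,::-1];cv2.imwrite('pics/s13.png',cv2.resize(a[120:420,200:420],None,fx=2.6,fy=2,interpolation=2)[:600,:570])
cv2.imwrite('pics/t13.png',bot.camera('top')[:,:,::-1])
cv2.imwrite('pics/w13.png',bot.camera('wrist')[:,:,::-1])"
```

```text
time: 19.0
ee_pos: [0.4018, 0.3653, 0.1967]
tcp_rot: [-179.8, -0.1, -30.6]
wrist_force: [-0.8, 0.8, -3.4]
opening: 0.013
t 19.0 pos [0.4018 0.3653 0.1967] rot [-1.7981e+02 -1.3000e-01 -3.0580e+01] F [-0.83  0.77 -3.39] open 0.013
shift scaled [0.0031 0.004  0.003 ] turn scaled [-0.001  -0.0007  0.    ]
```

View pics/s13.png

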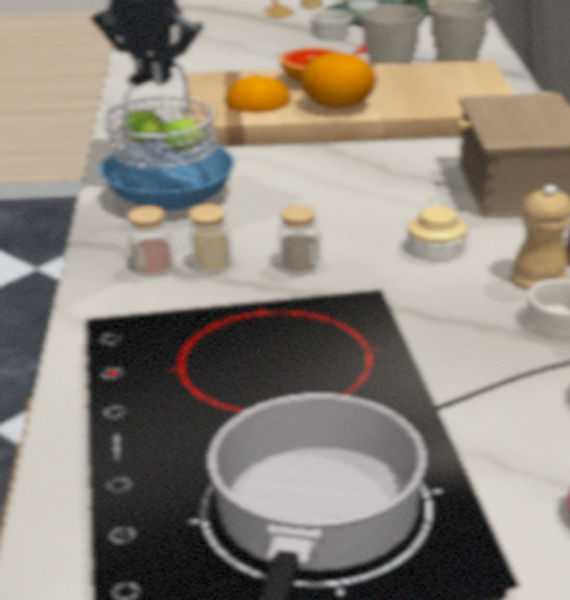

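View pics/w13.png

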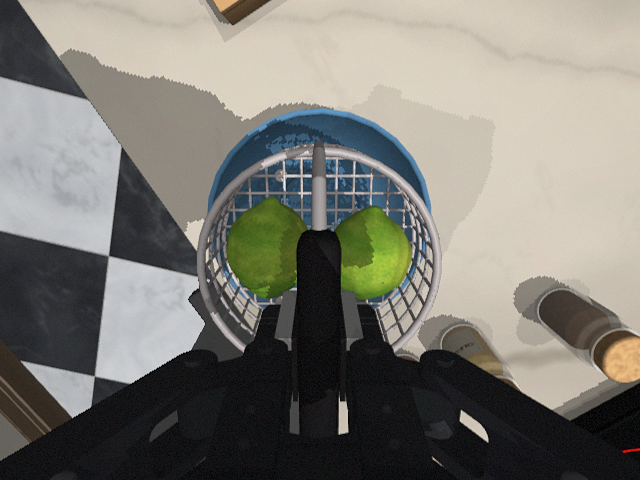

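View pics/t13.png

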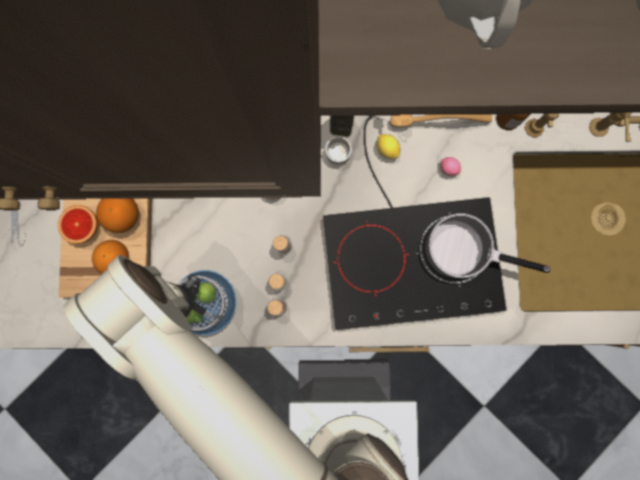

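```bash
python3 -c "
from h import *
c=bot.calibration('wrist')
for p in [(.402,.364),(.402,.372)]:
  q=np.array([proj(c,[p[0]+.08*np.cos(a),p[1]+.08*np.sin(a),.062]) for a in np.linspace(0,6.28,180)]); print(q[:,0].min(),q[:,0].max(),q[:,1].min())
"
python3 -m pendant '[[0,0,0,0,0,0,1],[0,0,0,0,0,0,1],[0,0,0,0,0,0,1]]'
```

```text
205.81319179405108 432.86601329500604 109.10345392836527
199.20043048146368 427.8345304112856 97.91493605544775
time: 19.45
ee_pos: [0.4021, 0.3652, 0.1972]
tcp_rot: [-179.8, -0.1, -30.6]
wrist_force: [0.4, -0.5, -2.7]
opening: 0.0129
```

The predicted bowl rim (206–433, top at 109) matches the picture (208–430, top at 107). The basket is centred and still, so I'll hand in.

```bash
python3 -c "
from workcell import bot
print(bot.job_done())"
```

```text
the job is handed in; nothing more can be done
None
```

I slid the saucepan by its handle onto the pale ring, lifted the basket straight out, and carried it over the spice jars to the middle of the blue bowl. I handed the job in at 19.5 s with the basket held still there. No verdict is reported.

What the last checks showed:
- **Pan:** it stood within about 2 mm of the resting zone's centre when I let go of it. It is still standing on the ring in the final pictures.
- **Basket:** it is 1–2 mm from the bowl's centre and level within about 0.2°. Its feet are about 26 mm above the rim, worked out from the grasp height.
- **Limes, jars and bowl:** both limes are in the basket, all three jars are upright in place, and the bowl has not visibly moved. The wrist reads about 3 N, roughly the basket and limes.

**Disagreements:** none of the final checks failed. The side camera's positions along y sat 6–9 mm from the top camera's. Its first estimate of the bowl was 27 mm off, probably because I misread the rim. I used the top camera's positions, which the wrist camera confirmed for the bowl to about 2 mm.

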